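# Gather the bar cut-offs in the tote's clipped corner and hold it

### The arm

A 7-joint arm with a two-finger parallel gripper is mounted at the origin on the work surface. World frame = base frame: x ahead of the robot, y to its left, z up, the work surface at z = 0. Lengths are in m, angles in rad, forces in N, time in s.
With the tool pointing down it reaches from about 0.4 to 0.9 m from the base axis. Payload 5.5 kg.
Tool frame: the origin (TCP) lies between the finger pads; the fingertips stand 14 mm ahead of it and the grasp point (between the pads) lies 5 mm behind it; x points along the fingers, y is the direction in which the jaws open and shut, and the axes are right-handed (so a half turn about x gives the same grasp; the last joint's range is limited). The gripper opens to 85 mm and grips with 20 to 120 N. Pads are 22 mm wide; open, the fingers measure 114 mm over their backs; the gripper's body (76 mm by 85 mm) begins 54 mm behind the grasp point. The pads swing forward as they close: fully open they stand 13 mm farther back than shut.
Start: joints at [-0.972, 0.501, -0.427, 1.55, 0.221, 1.138, -0.21], TCP at [0.214, 0.614, 0.245] pointing down, gripper open.
Joint ranges: [-2.88, 2.88], [-0.31, 2.03], [-1.54, 1.56], [0.2, 2.42], [-1.41, 4.55], [0.19, 2.02], [-2.57, 2.57]. Speed limits (rad/s): [2.57, 2.57, 3.14, 3.14, 3.14, 3.14, 3.14].

### API

Orientations are given as a unit quaternion [x, y, z, w].
In Python, from bench import manip gives the robot as it stands. The module is installed in compiled form; this text tells all that it offers.
- The arm moves only by the tool jog_arm, never from a script. Its argument "deltas" is text: rows parted by semicolons, each of 7 numbers parted by spaces: the shift along the world's x, y, z in m, then the turn, a rotation vector about the world's x, y, z in degrees, then the closure, from -1 (fully open) to 1 (shut). In form: x y z rx ry rz hand; .... A call has 1 to 8 rows; each row shifts and turns the commanded pose from where the row before left it; what a row does not reach is not made up. A row lasts 1/12 s, in which the tool goes at most 41.7 mm and 7.16 degrees, less where a joint would pass 70% of its speed; a pose out of reach is approached as far as the arm can. A call with a gripper value outside its range is refused whole. The fingers move at their own pace and stop on an object; "newtons" is the grip in N (left out, the last holds). Time passes only in rows, so rows that do not move let the fingers close. It gives the time, the measured TCP pose, the force and the opening at its end, in the units of the state.
- manip.observe(): the state, without advancing time (a new reading comes with each control period).
- manip.read_camera(name): name is "scene" or "top" or "wrist"; returns a dict with "color" (400x640x3 uint8, red, green, blue), "range_z" (400x640 float32, m along the optical axis (not along the pixel's ray), 0 where there is no reading), "vfov" (degrees; the focal length in pixels is half the picture's height over the tangent of half this angle, whatever the lens; pixels are square), "cx", "cy" (the principal point, pixels), "T" (4x4, takes a point from camera to world coordinates). Camera axes: x right, y up, looking along -z (the intrinsics and any distortion apply to the point x, -y, -z); pixel columns grow to the right and rows downward; lengths in m; the calibration is good to about 2 mm. The wrist camera is an equidistant fisheye: a pixel r from the principal point sees the ray r / f radians off the axis. A picture is of the moment at which its call begins.
- manip.sign_off(): hands the job in, once; it reports no verdict.
The state is a dict: "clock": time; "joint_pos": joint angles; "joint_vel": joint speeds; "tau": joint torques, N m; "tcp_pos": TCP position; "eef_rot": TCP orientation; "force": force on the tool from outside, world axes, zero at the start; "moment": the same for the moment, N m; "width": finger opening in m.
Only numpy, scipy, OpenCV 4.12 (cv2) and the standard library are available. Lean on these libraries where they do the work, as an engineer would, in place of code of your own. Each camera call takes 0.05 s, during which the arm holds its last target.

### The job

Slide the coil of wire up off the tote's post and lay it flat on the round steel blank, wholly on it, and let go of it. Then take the tote, lift it clear of the bench and tilt it towards its clipped corner until all five round steel cut-offs in it have slid together into that corner, and finish while holding it there: still in the gripper, still tilted, steady, touching nothing else. Leave the other things on the bench where they are.

Things in the scene. Friction and masses are not known exactly. Their poses are not given: they have to be found in the camera images.
- coil_center (a point): centre (half-way up) of the coil of copper-coloured wire on the tote's post: a rigid ring, outside diameter 62 to 64, bore 25, 32 high, about 0.16 kg; z is its axis. It starts loosely over the 14 mm square post, resting on the collar 62 mm above the bench, clear above the tote's rim; the post ends 16 mm above it, so raise it over 50 mm to clear.
- tote: tote of bare aluminium sheet, outside 200 (x) by 160 (y), walls 45 high, 3 thick, loose, 0.32 kg plus cut-offs; origin under its centre. The +x +y corner is clipped by a 45-degree wall, 40 mm off both sides; the others are square. From mid-floor rises a rigid post: round, diameter 10, up to a collar (diameter 40, height 58 to 62), then 14 x 14 square, sides parallel to the tote's, up to 110.
- post_grip (a point): point on the axis of the tote's post, 88 above the tote's underside: the middle of the 48 mm of post that is free above the collar once the coil is off; axes as the tote's.
- clipped_corner (a point): point at the foot of the inside of the clipped corner's 45-degree wall, at its middle, on the inner floor: 78 (x) and 58 (y) from the tote's centre, 3 above its underside; axes as the tote's.
- blank_top (a point): centre of the top face of the flat round steel blank on the bench, diameter 150, 8 thick, fixed; the point is 8 above the bench.
- coil: the same coil of wire; origin at the centre of its underside.
- bench: the steel bench top, surface at height 0; fixed.
- paste: bystander: a jar with a lid, diameter 60, 75 high, standing between and beyond the tote and the blank; origin under its centre.
- brush: bystander: a brush lying along x on the bench between the tote and the blank; origin under its middle.
- hammer: bystander: a hammer lying on the left; origin under its middle.
- wrench: bystander: a wrench lying on the right; origin under its middle.
- offcut: bystander: a flat steel offcut 110 x 50 x 10 lying at the back on the left; origin under its centre.
- cup: bystander: a steel cup, diameter 76, 90 high, at the back on the right; origin under its centre.
- slug0_center (a point): centre of one of five like dark steel bar cut-offs, discs of diameter 22, 10 high, 28 g, lying loose on the tote's floor away from the clipped corner; friction on the sheet is about 0.14 to 0.21: they start to slide at 8 to 12 degrees, and run along the walls at 30 to 35 degrees. One can lodge behind the post: swing the tilt to either side to free it.
- slug0: the same cut-off, origin at the centre of its underside.
- slug1_center (a point): one of five short dark steel bar cut-offs, a disc of diameter 22, 10 high, 28 g; the point is its centre.
- slug1: the same cut-off, origin at the centre of its underside.
- slug2_center (a point): one of five short dark steel bar cut-offs, a disc of diameter 22, 10 high, 28 g; the point is its centre.
- slug2: the same cut-off, origin at the centre of its underside.
- slug3_center (a point): one of five short dark steel bar cut-offs, a disc of diameter 22, 10 high, 28 g; the point is its centre.
- slug3: the same cut-off, origin at the centre of its underside.
- slug4_center (a point): one of five short dark steel bar cut-offs, a disc of diameter 22, 10 high, 28 g; the point is its centre.
- slug4: the same cut-off, origin at the centre of its underside.
Things that resemble listed ones, but are neither listed nor needed, are in the scene too. Of the things like the part that bears blank_top, leave any that is green; of the rest the smaller one is meant. Of the things shaped like the coil, the copper one is meant.

How it is judged:
On the way:
1. the coil lies flat on the round blank, let go (horizontal distance between coil_center and blank_top below 0.045 m and height (world z) of coil_center between 0.018 and 0.03 m and angle between coil_center's own z axis and vertical below 0.15 rad and contact force between coil and the fingers below 0.2 N), for 0.3 s.
At the end, for the whole second after the job is handed in: Coil flat and released on the blank (centres within 45 mm). Tote in the fingers, still, tilted 0.2 to 0.95 rad, clipped corner over 20 mm above the bench, resting on nothing. All five cut-offs at rest, centres within 85 mm of the clipped corner point (all of step 1 and linear speed of coil below 0.02 m/s and distance between each of slug0_center, slug1_center, slug2_center, slug3_center, slug4_center and clipped_corner below 0.085 m and angle between post_grip's own z axis and vertical between 0.2 and 0.95 rad and height (world z) of clipped_corner above 0.02 m and contact force between tote and the fingers above 2 N and linear speed of each of tote, slug0, slug1, slug2, slug3, slug4 below 0.03 m/s and contact force between tote and bench below 0.3 N and contact force between tote and paste below 0.3 N and contact force between tote and cup below 0.3 N); the arm keeps its last pose, push and grip.
It fails at once if a bystander (jar, brush, hammer, wrench, offcut or cup) is moved more than 30 mm (distance of any of paste, brush, hammer, wrench, offcut, cup from where it was at the start of the episode above 0.03 m).
It also fails if it takes over 64 s, if anything falls off the work surface, if the arm or the gripper's body presses on something with over 40 N, if the wrist force passes 120 N, or if a joint passes its speed limit or range.

## Working session

There is one attempt and no reset: what is moved stays moved. The work goes in short steps, Python scripts to look and compute and a tool call to move; the robot and the scene stay as the last step left them, time stands still between calls to the robot, and variables do not carry over. Pictures are saved under pics/ and viewed, and the job is handed in when it is done.

Besides the shell and the picture viewer there is one more tool, called after "Call:" as a command line: name --argument value ..., lists and objects as JSON in quotes. jog_arm: Moves the arm, as the interface text tells. Its arguments: {"type":"object","properties":{"deltas":{"type":"string"},"newtons":{"type":"number"}},"required":["deltas"]}

```bash
mkdir -p pics; cat > h.py <<'E'
import numpy as np, cv2
from bench import manip
def cam(n,save=None):
    c=manip.read_camera(n)
    if save: cv2.imwrite('pics/'+save,c['color'][:,:,::-1])
    c['f']=200/np.tan(np.radians(c['vfov'])/2)
    return c
def ray(c,u,v):
    x=(u-c['cx'])/c['f'];y=(v-c['cy'])/c['f']
    T=np.array(c['T']); return T[:3,3],T[:3,:3]@np.array([x,-y,-1.])
def onplane(c,u,v,z):
    o,d=ray(c,u,v); return o+d*(z-o[2])/d[2]
def pts(c):
    v,u=np.mgrid[0:400,0:640]; r=c['range_z']; T=np.array(c['T'])
    P=np.stack([(u-c['cx'])/c['f']*r,-(v-c['cy'])/c['f']*r,-r],-1)
    return P@T[:3,:3].T+T[:3,3]
E
python3 - <<'E'
from h import *
for n in ['scene','top','wrist']:
    c=cam(n,n+'1.png'); print(n,c['vfov'],c['cx'],c['cy'],np.round(c['T'],3).tolist(),[k for k in c])
s=manip.observe();print(s)
E
```

```text
scene 54.030486754855964 321.5433432606258 203.4015322984587 [[-0.89, -0.392, 0.233, 0.871], [0.456, -0.752, 0.476, 0.607], [-0.011, 0.53, 0.848, 1.202], [0.0, 0.0, 0.0, 1.0]] ['color', 'range_z', 'vfov', 'cx', 'cy', 'T', 'f']
top 54.86756928822242 325.60506035923675 198.50678899300692 [[0.011, 0.998, -0.069, 0.481], [-1.0, 0.011, 0.001, 0.004], [0.002, 0.069, 0.998, 1.231], [0.0, 0.0, 0.0, 1.0]] ['color', 'range_z', 'vfov', 'cx', 'cy', 'T', 'f']
wrist 65.70646984690485 316.82414714085144 196.1259660225755 [[0.33, -0.901, -0.283, 0.141], [0.944, 0.315, 0.101, 0.639], [-0.002, -0.3, 0.954, 0.373], [0.0, 0.0, 0.0, 1.0]] ['color', 'range_z', 'vfov', 'cx', 'cy', 'T', 'f']
{'clock': 0.15, 'joint_pos': array([-0.97177688,  0.50163631, -0.42685605,  1.55122224,  0.22080208,
        1.13828283, -0.21028963]), 'joint_vel': array([ 5.78036894e-05, -3.93288216e-03, -4.59759170e-04, -3.44239885e-03,
        2.07396224e-03, -2.57646633e-04, -4.96404399e-05]), 'tau': array([-6.66499342e-03, -5.70039403e+01, -5.82526803e+00, -2.81283331e+01,
        1.06374043e-02,  7.74802873e-03, -1.71471021e-05]), 'tcp_pos': array([0.21404708, 0.61319969, 0.24449246]), 'eef_rot': array([ 0.11762851,  0.69727895, -0.11866328,  0.69705425]), 'force': array([-0.16836848,  0.43653141,  0.84323165]), 'moment': array([ 0.01235764, -0.06763513,  0.00312493]), 'width': 0.08577463837003156}
```

View pics/scene1.png

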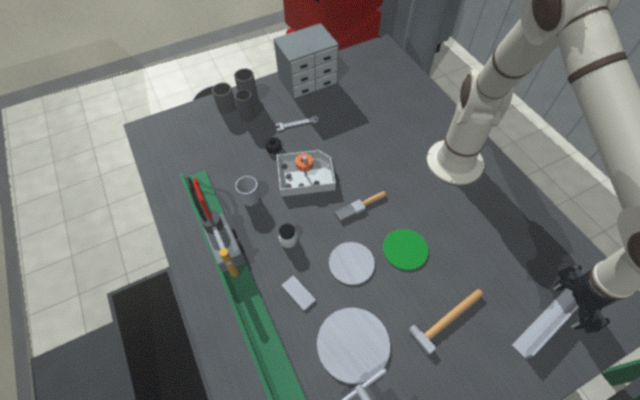

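View pics/top1.png

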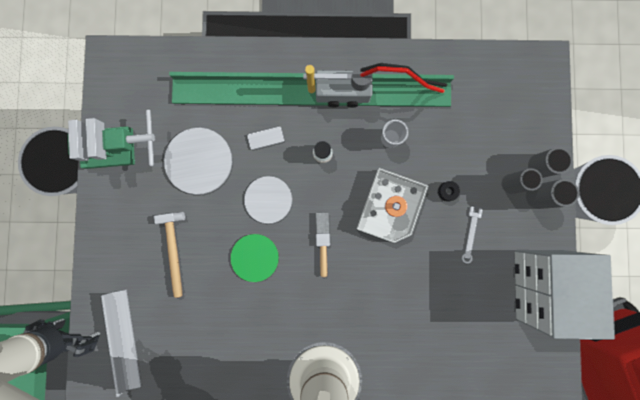

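The top view shows the smaller grey blank at about (268,200), the tote at (393,205) with the copper coil at (397,206), and the brush at (322,243). I'll zoom in on the tote and measure.

```bash
python3 - <<'E'
from h import *
c=cam('top'); im=c['color'][:,:,::-1]
z=cv2.resize(im[155:255,345:475],None,fx=6,fy=6,interpolation=cv2.INTER_CUBIC); cv2.imwrite('pics/tz1.png',z)
P=pts(c)
hsv=cv2.cvtColor(im.copy(),cv2.COLOR_BGR2HSV)
# coil
m=((hsv[...,0]<18)&(hsv[...,1]>110)&(hsv[...,2]>120)).astype(np.uint8); m[:,:360]=0;m[:,:][:150]=0;m[:,430:]=0
print('coil px',m.sum(), 'depth z',np.percentile(P[m>0][:,2],[5,50,95]))
cn=max(cv2.findContours(m,0,2)[0],key=cv2.contourArea); (u,v),r=cv2.minEnclosingCircle(cn); print(u,v,r, onplane(c,u,v,0.094))
# blank
g=(hsv[...,1]<40)&(hsv[...,2]>140)
b=np.zeros_like(m); b[165:235,235:300]=g[165:235,235:300]
cn=max(cv2.findContours(b,0,2)[0],key=cv2.contourArea); e=cv2.fitEllipse(cn);print(e,onplane(c,*e[0],0.008), e[1][1]/c['f']*1.22)
# tote: points height 0.035-0.05
A=P[160:250,350:440].reshape(-1,3); Q=A[(A[:,2]>0.035)&(A[:,2]<0.055)]
print(len(Q)); r=cv2.minAreaRect(Q[:,:2].astype(np.float32)*1000); print(r,cv2.boxPoints(r))
A=P.reshape(-1,3);Q=A[(A[:,2]>.104)&(A[:,2]<.118)&(abs(A[:,0]-.48)<.12)&(abs(A[:,1]+.15)<.12)];print('post',len(Q),Q.mean(0) if len(Q) else 0)
E
```

```text
coil px 274 depth z [0.09034961 0.0944845  0.09798914]
395.625 205.875 10.375853538513184 [ 0.53920113 -0.20507329  0.094     ]
((267.93218994140625, 199.3082275390625), (46.78559494018555, 47.37603759765625), 57.85752487182617) [0.56005609 0.1853717  0.008     ] 0.15001643104546322
306
((538.7752075195312, -204.54037475585938), (160.68544006347656, 200.48460388183594), 70.72068786621094) [[ 417.62744  -247.28015 ]
 [ 606.8689   -313.47485 ]
 [ 659.923    -161.8006  ]
 [ 470.68152   -95.605896]]
post 24 [ 0.53871976 -0.20391564  0.11090037]
```

```bash
python3 - <<'E'
from h import *
c=cam('scene'); im=c['color'][:,:,::-1]
z=cv2.resize(im[130:210,255:355],None,fx=7,fy=7,interpolation=cv2.INTER_CUBIC); cv2.imwrite('pics/sz1.png',z)
E
```

```text
(no output)
```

View pics/tz1.png

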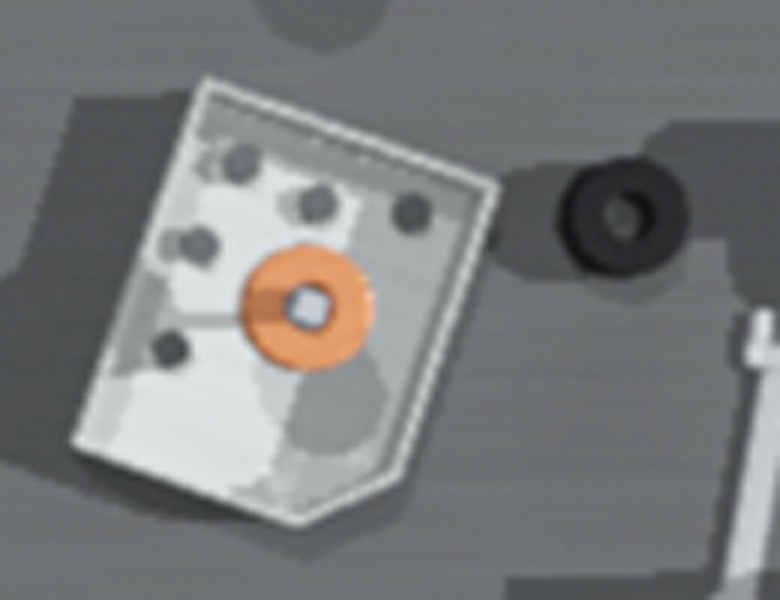

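View pics/sz1.png

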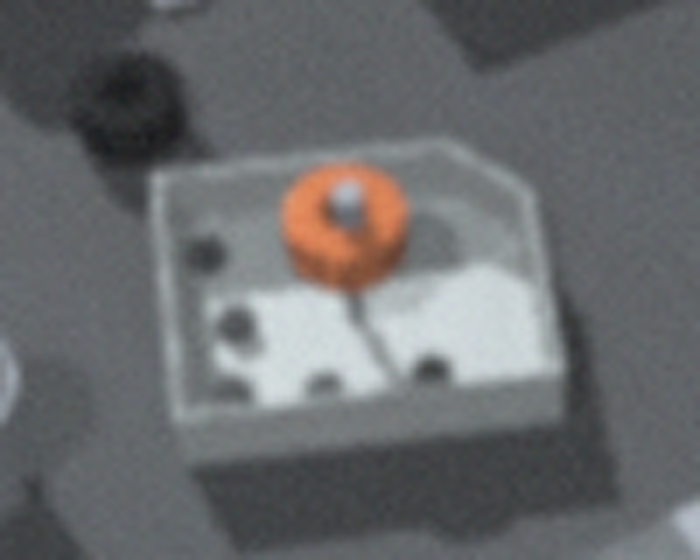

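```bash
python3 - <<'E'
from h import *
from scipy.spatial.transform import Rotation as R
s=manip.observe(); M=R.from_quat(s['eef_rot']).as_matrix(); print(M.round(4), np.degrees(np.arctan2(M[1,1],M[0,1])))
c=cam('scene'); P=pts(c).reshape(-1,3)
Q=P[(P[:,2]>.104)&(P[:,2]<.118)&(abs(P[:,0]-.54)<.03)&(abs(P[:,1]+.2)<.03)];print('post',len(Q),Q.mean(0) if len(Q) else 0)
hsv=cv2.cvtColor(c['color'],cv2.COLOR_RGB2HSV); 
m=((hsv[...,0]<18)&(hsv[...,1]>110)).reshape(-1)&(abs(P[:,0]-.54)<.05)&(abs(P[:,1]+.2)<.05)&(P[:,2]>.09)
print(m.sum(),P[m].mean(0))
b=((hsv[...,1]<40)&(hsv[...,2]>130)).reshape(-1)&(abs(P[:,0]-.56)<.09)&(abs(P[:,1]-.185)<.09)
print(b.sum(),P[b].mean(0))
E
```

```text
[[-3.000e-04  3.295e-01  9.442e-01]
 [-8.000e-04  9.442e-01 -3.295e-01]
 [-1.000e+00 -9.000e-04 -0.000e+00]] 70.76313233709342
post 17 [ 0.53741758 -0.20523387  0.10919382]
142 [ 0.54097089 -0.20375389  0.09425701]
1572 [0.56066614 0.18433819 0.00773813]
```

Call:
jog_arm --deltas "0.02 -0.02 0 0 0 0 -1;0.024 -0.026 0 0 0 0 -1;0.026 -0.028 0 0 0 0 -1;0.026 -0.028 0 0 0 0 -1;0.026 -0.028 0 0 0 0 -1;0.026 -0.028 0 0 0 0 -1;0.026 -0.028 0 0 0 0 -1;0.026 -0.028 0 0 0 0 -1" --newtons 40

```text
clock: 0.97
tcp_pos: [0.4152, 0.3981, 0.2455]
eef_rot: [0.118, 0.697, -0.118, 0.697]
force: [0.1, 0.9, -0.1]
width: 0.0854
```

Call:
jog_arm --deltas "0.026 -0.028 0 0 0 0 -1;0.026 -0.028 0 0 0 0 -1;0.020 -0.03 0 0 0 0 -1;0.014 -0.032 0 0 0 0 -1;0.008 -0.034 0 0 0 0 -1;0.004 -0.036 0 0 0 0 -1;0.002 -0.036 0 0 0 0 -1;0.002 -0.036 0 0 0 0 -1"

```text
clock: 1.63
tcp_pos: [0.5162, 0.138, 0.2453]
eef_rot: [0.118, 0.697, -0.118, 0.697]
force: [1.0, 0.2, -0.4]
width: 0.0853
```

Call:
jog_arm --deltas "0.002 -0.036 0 0 0 0 -1;0.002 -0.036 0 0 0 0 -1;0.002 -0.036 0 0 0 0 -1;0.002 -0.036 0 0 0 0 -1;0.002 -0.036 0 0 0 0 -1;0.002 -0.036 0 0 0 0 -1;0 0 0 0 0 0 -1;0 0 0 0 0 0 -1"

```text
clock: 2.3
tcp_pos: [0.5279, -0.0793, 0.2453]
eef_rot: [0.12, 0.697, -0.12, 0.697]
force: [-0.4, 1.2, -1.0]
width: 0.0855
```

Call:
jog_arm --deltas "0.003 -0.032 0 0 0 0 -1;0.003 -0.034 0 0 0 0 -1;0.003 -0.034 0 0 0 0 -1;0.002 -0.025 0 0 0 0 -1;0 0 0 0 0 0 -1;0 0 0 0 0 0 -1;0 0 0 0 0 0 -1"

```text
clock: 2.88
tcp_pos: [0.5395, -0.199, 0.2451]
eef_rot: [0.118, 0.697, -0.117, 0.697]
force: [-0.2, 0.9, -0.3]
width: 0.0854
```

```bash
python3 - <<'E'
from h import *
c=cam('wrist','w2.png'); s=manip.observe(); print(s['tcp_pos'],s['joint_pos'],c['T'].round(3))
E
```

```text
[ 0.53958243 -0.19855734  0.24516713] [ 0.35632491  0.33590391 -0.06162723  1.75436279  0.02178307  1.05259925
  1.52563975] [[ 0.328 -0.901 -0.283  0.466]
 [ 0.945  0.314  0.097 -0.173]
 [ 0.001 -0.299  0.954  0.374]
 [ 0.     0.     0.     1.   ]]
```

View pics/w2.png

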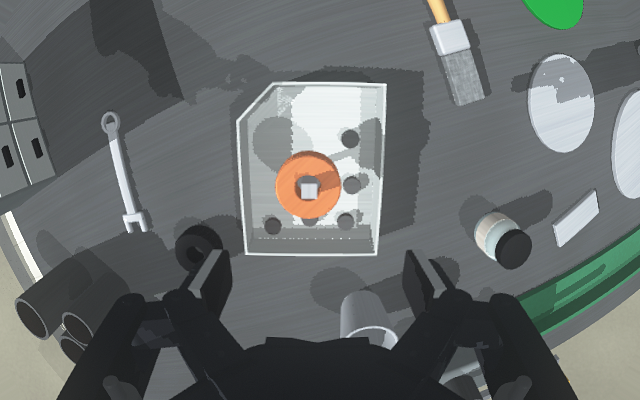

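The wrist view shows the coil centred at about (308,185), with the post top at (310,188). The jaws are square to the tote. I'll cast fisheye rays for the fine offset.

```bash
cat >> h.py <<'E'
def fray(c,u,v):
    dx,dy=u-c['cx'],v-c['cy']; r=np.hypot(dx,dy); t=r/c['f']; 
    # f as given
    d=np.array([np.sin(t)*dx/r,-np.sin(t)*dy/r,-np.cos(t)]); T=np.array(c['T']); return T[:3,3],T[:3,:3]@d
def fplane(c,u,v,z):
    o,d=fray(c,u,v); return o+d*(z-o[2])/d[2]
E
python3 - <<'E'
from h import *
c=cam('wrist'); s=manip.observe(); im=c['color'];hsv=cv2.cvtColor(im,cv2.COLOR_RGB2HSV)
m=((hsv[...,0]<18)&(hsv[...,1]>90)).astype(np.uint8); m[:140]=0;m[240:]=0;m[:,:250]=0;m[:,360:]=0
g=(hsv[...,1]<60).astype(np.uint8); h=np.zeros_like(g);h[178:200,298:322]=g[178:200,298:322]
mm=cv2.moments(h,True);print('posttop',mm['m00'],fplane(c,mm['m10']/mm['m00'],mm['m01']/mm['m00'],.106))
cn=max(cv2.findContours(m,0,1)[0],key=cv2.contourArea)[:,0]
W=np.array([fplane(c,u,v,.094) for u,v in cn]);print('coil top ring',cv2.minEnclosingCircle((W[:,:2]*1000).astype(np.float32)))
for n,p in [('corner near',(246,254)),('far',(377,255)),('c3',(385,85)),('c4',(274,84)),('c5',(238,123))]: print(n,fplane(c,*p,.045).round(4))
print(s['tcp_pos'])
E
```

```text
posttop 390.0 [ 0.53555579 -0.20510122  0.106     ]
coil top ring ((536.9826049804688, -205.81495666503906), 32.97786331176758)
corner near [ 0.6055 -0.3123  0.045 ]
far [ 0.6588 -0.1619  0.045 ]
c3 [ 0.4712 -0.098   0.045 ]
c4 [ 0.433  -0.2085  0.045 ]
c5 [ 0.4582 -0.2596  0.045 ]
[ 0.53959751 -0.19861691  0.24524405]
```

Call:
jog_arm --deltas "-0.0015 -0.0066 -0.01 0 0 0 -1;0 0 -0.025 0 0 0 -1;0 0 -0.03 0 0 0 -1;0 0 -0.03 0 0 0 -1;0 0 -0.02 0 0 0 -1;0 0 -0.01 0 0 0 -1;0 0 0 0 0 0 -1;0 0 0 0 0 0 -1"

```text
clock: 3.65
tcp_pos: [0.5377, -0.2076, 0.1202]
eef_rot: [0.118, 0.697, -0.118, 0.697]
force: [1.4, 0.1, 0.9]
width: 0.0854
```

Call:
jog_arm --deltas "0 0.0022 -0.01 0 0 0 -1;0 0 -0.013 0 0 0 -1;0 0 -0.012 0 0 0 -1;0 0 -0.008 0 0 0 -1;0 0 0 0 0 0 -1;0 0 0 0 0 0 -1"

```text
clock: 4.15
tcp_pos: [0.5375, -0.2056, 0.077]
eef_rot: [0.118, 0.697, -0.118, 0.697]
force: [-0.9, -1.0, 0.7]
width: 0.0856
```

```bash
python3 - <<'E'
from h import *
c=cam('wrist','w3.png'); c=cam('scene'); cv2.imwrite('pics/s3.png',cv2.resize(c['color'][100:230,220:400,::-1],None,fx=4,fy=4)); s=manip.observe(); print(s['tcp_pos'],s['force'])
E
```

```text
[ 0.53813718 -0.20588857  0.07782168] [-0.59013068  0.20046498  0.32849986]
```

View pics/w3.png

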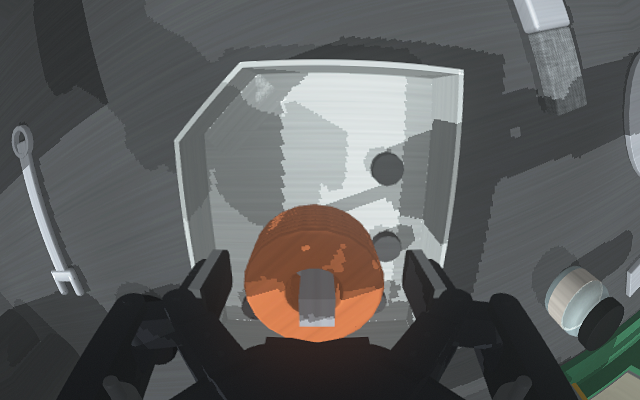

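View pics/s3.png

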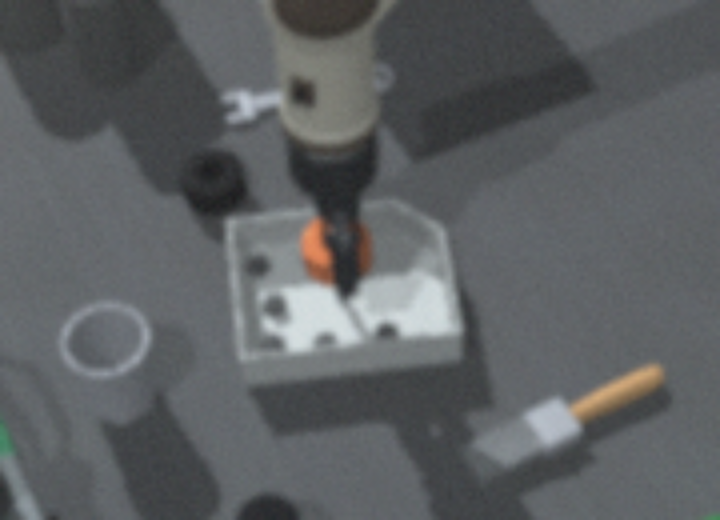

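The coil (about 245–384 columns) stands centred between the pads (232 and 406). I'll close on it.

Call:
jog_arm --deltas "0 0 0 0 0 0 0.2;0 0 0 0 0 0 1;0 0 0 0 0 0 1;0 0 0 0 0 0 1;0 0 0 0 0 0 1;0 0 0 0 0 0 1" --newtons 50

```text
clock: 4.75
tcp_pos: [0.5383, -0.2061, 0.0785]
eef_rot: [0.118, 0.697, -0.118, 0.698]
force: [-1.5, 0.6, 6.0]
width: 0.0604
```

Call:
jog_arm --deltas "0 0 0 0 0 0 1;0 0 0.008 0 0 0 1;0 0 0.012 0 0 0 1;0 0 0.015 0 0 0 1;0 0 0.015 0 0 0 1"

```text
clock: 5.17
tcp_pos: [0.5375, -0.2056, 0.1285]
eef_rot: [0.118, 0.697, -0.118, 0.697]
force: [0.1, -0.9, -1.0]
width: 0.0608
```

```bash
python3 - <<'E'
from h import *
c=cam('wrist','w4.png');s=manip.observe(); print(s['tcp_pos'],s['force'],s['width'])
E
```

```text
[ 0.53962515 -0.20635764  0.13184595] [ 0.71436972 -1.07807363  0.07348489] 0.06079893705783869
```

View pics/w4.png

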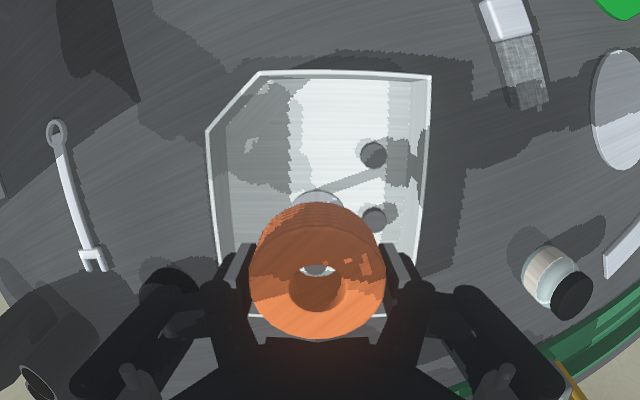

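Call:
jog_arm --deltas "0 0 0.015 0 0 0 1;0 0 0.02 0 0 0 1;0 0 0.02 0 0 0 1;0 0 0.01 0 0 0 1;0 0.01 0 0 0 0 1;0.001 0.02 0 0 0 0 1;0.002 0.03 0 0 0 0 1;0.002 0.035 0 0 0 0 1"

```text
clock: 5.88
tcp_pos: [0.5416, -0.1109, 0.1912]
eef_rot: [0.119, 0.697, -0.12, 0.696]
force: [1.1, 0.5, -1.5]
width: 0.0607
```

Call:
jog_arm --deltas "0.002 0.036 0 0 0 0 1;0.002 0.036 0 0 0 0 1;0.002 0.036 0 0 0 0 1;0.002 0.036 0 0 0 0 1;0.002 0.036 0 0 0 0 1;0.002 0.036 0 0 0 0 1;0.002 0.03 0 0 0 0 1;0.001 0.025 0 0 0 0 1"

```text
clock: 6.55
tcp_pos: [0.556, 0.1644, 0.1911]
eef_rot: [0.117, 0.698, -0.117, 0.697]
force: [-0.5, -0.6, -1.8]
width: 0.0605
```

Call:
jog_arm --deltas "0 0.015 0 0 0 0 1;0 0.007 0 0 0 0 1;0 0 0 0 0 0 1;0 0 0 0 0 0 1;0 0 0 0 0 0 1"

```text
clock: 6.97
tcp_pos: [0.5576, 0.1802, 0.1918]
eef_rot: [0.118, 0.697, -0.119, 0.697]
force: [0.5, -0.1, -2.2]
width: 0.0605
```

```bash
python3 - <<'E'
from h import *
c=cam('wrist','w5.png');c=cam('top','t5.png');s=manip.observe(); print(s['tcp_pos'],s['force'],s['width'])
E
```

```text
[0.55787954 0.18025629 0.19211416] [-1.19828478 -0.5056955  -0.58336569] 0.06064303178306514
```

View pics/w5.png

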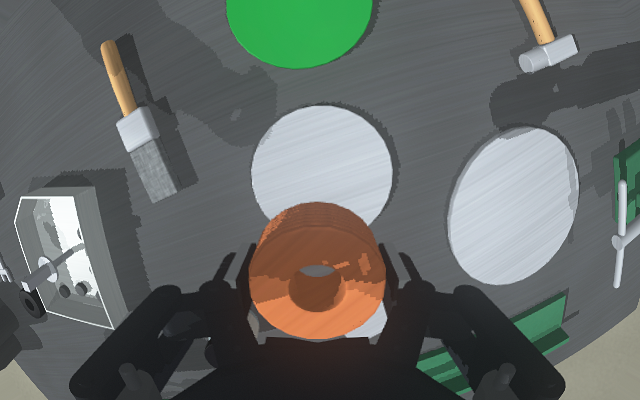

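View pics/t5.png

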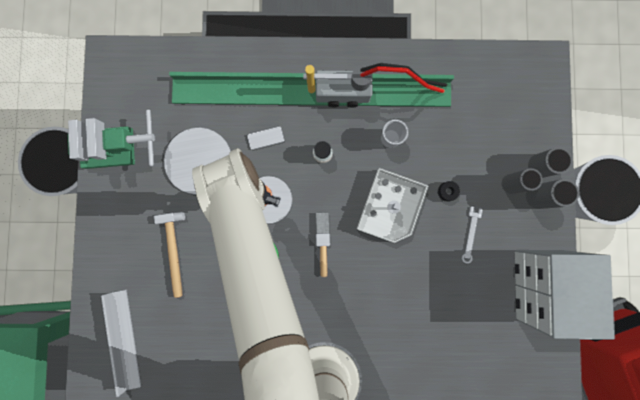

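Call:
jog_arm --deltas "0.0025 0.005 -0.01 0 0 0 1;0 0 -0.025 0 0 0 1;0 0 -0.035 0 0 0 1;0 0 -0.035 0 0 0 1;0 0 -0.025 0 0 0 1;0 0 -0.015 0 0 0 1;0 0 -0.005 0 0 0 1;0 0 0 0 0 0 1"

```text
clock: 7.73
tcp_pos: [0.559, 0.1866, 0.0403]
eef_rot: [0.118, 0.698, -0.119, 0.696]
force: [-0.2, -0.8, -1.2]
width: 0.0608
```

Call:
jog_arm --deltas "0 0 0 0 0 0 1;0 0 -0.006 0 0 0 1;0 0 -0.004 0 0 0 1;0 0 -0.003 0 0 0 1;0 0 0 0 0 0 1;0 0 0 0 0 0 1"

```text
clock: 8.23
tcp_pos: [0.5602, 0.1873, 0.0294]
eef_rot: [0.118, 0.697, -0.118, 0.697]
force: [0.1, 0.2, -1.4]
width: 0.0606
```

Call:
jog_arm --deltas "0 0 -0.0015 0 0 0 1;0 0 -0.0015 0 0 0 1;0 0 0 0 0 0 1;0 0 0 0 0 0 1"

```text
clock: 8.57
tcp_pos: [0.5601, 0.1873, 0.0262]
eef_rot: [0.118, 0.697, -0.118, 0.697]
force: [0.7, -0.7, -1.5]
width: 0.0605
```

Call:
jog_arm --deltas "0 0 -0.0015 0 0 0 1;0 0 0 0 0 0 1;0 0 0 0 0 0 1"

```text
clock: 8.82
tcp_pos: [0.5601, 0.1873, 0.0247]
eef_rot: [0.118, 0.697, -0.118, 0.697]
force: [0.3, 0.1, -2.5]
width: 0.0607
```

Call:
jog_arm --deltas "0 0 -0.0015 0 0 0 1;0 0 0 0 0 0 1;0 0 0 0 0 0 1"

```text
clock: 9.07
tcp_pos: [0.5602, 0.1874, 0.0245]
eef_rot: [0.118, 0.697, -0.118, 0.697]
force: [-4.2, -1.4, 8.8]
width: 0.0607
```

```bash
python3 - <<'E'
from h import *
c=cam('scene','s6.png');cv2.imwrite('pics/s6.png',cv2.resize(c['color'][190:320,290:450,::-1],None,fx=4,fy=4,interpolation=2));s=manip.observe(); print(s['tcp_pos'],s['force'],s['width'])
E
```

```text
[0.5602177  0.18731393 0.02452567] [-3.44419659 -0.78057746  9.07950604] 0.06061588092438177
```

View pics/s6.png

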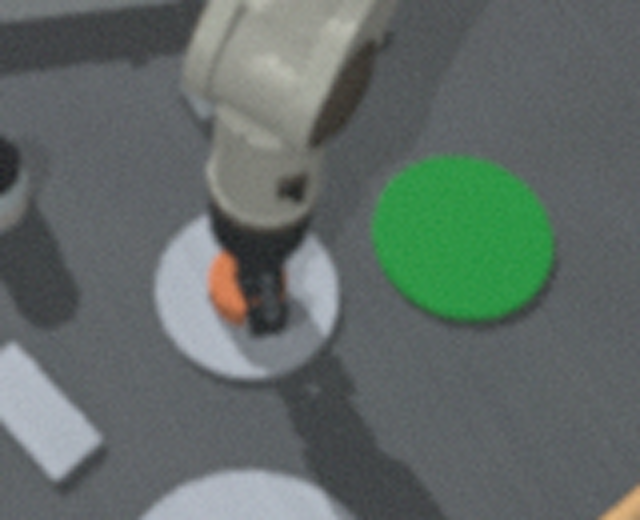

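Contact shows as about 9 N upward, and the coil sits on the small grey blank. I'll open slowly and rise.

Call:
jog_arm --deltas "0 0 0 0 0 0 0;0 0 0 0 0 0 -0.5;0 0 0 0 0 0 -1;0 0 0 0 0 0 -1;0 0 0 0 0 0 -1;0 0 0 0 0 0 -1;0 0 0 0 0 0 -1" --newtons 30

```text
clock: 9.7
tcp_pos: [0.5601, 0.1873, 0.0232]
eef_rot: [0.118, 0.697, -0.118, 0.697]
force: [1.1, 0.3, 0.2]
width: 0.0854
```

Call:
jog_arm --deltas "0 0 0.005 0 0 0 -1;0 0 0.015 0 0 0 -1;0 0 0.025 0 0 0 -1;0 0 0.03 0 0 0 -1;0 0 0.03 0 0 0 -1;0 0 0.03 0 0 0 -1;0 0 0.02 0 0 0 -1;0 0 0.01 0 0 0 -1"

```text
clock: 10.37
tcp_pos: [0.5618, 0.188, 0.1922]
eef_rot: [0.119, 0.695, -0.117, 0.699]
force: [0.5, 0.0, -0.3]
width: 0.0853
```

```bash
python3 - <<'E'
from h import *
c=cam('wrist','w7.png');s=manip.observe(); print(s['tcp_pos'],s['force'],s['width'])
E
```

```text
[0.56222768 0.18809478 0.19271082] [ 1.40339729 -0.39148581  0.67170071] 0.08559328655456566
```

View pics/w7.png

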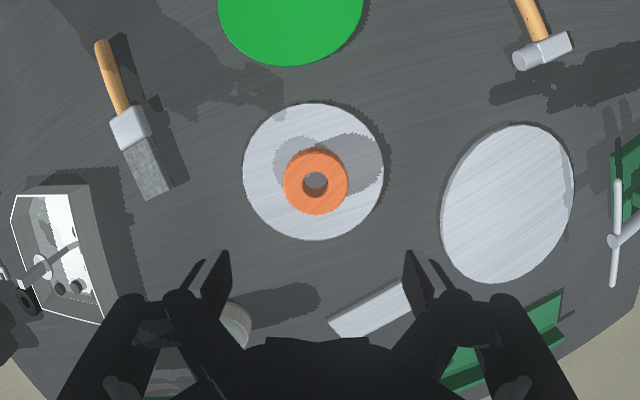

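The coil (315,183) lies flat near the middle of the blank (313,172), free of the fingers. Now back to the tote.

Call:
jog_arm --deltas "0 -0.015 0.008 0 0 0 -1;-0.001 -0.025 0.01 0 0 0 -1;-0.002 -0.035 0.01 0 0 0 -1;-0.002 -0.036 0.01 0 0 0 -1;-0.002 -0.036 0 0 0 0 -1;-0.002 -0.036 0 0 0 0 -1;-0.002 -0.036 0 0 0 0 -1;-0.002 -0.036 0 0 0 0 -1"

```text
clock: 11.08
tcp_pos: [0.5459, -0.0694, 0.2249]
eef_rot: [0.118, 0.698, -0.118, 0.696]
force: [0.8, -0.3, 0.9]
width: 0.0854
```

Call:
jog_arm --deltas "-0.002 -0.036 0 0 0 0 -1;-0.002 -0.036 0 0 0 0 -1;-0.002 -0.03 0 0 0 0 -1;-0.001 -0.02 0 0 0 0 -1;0 -0.01 0 0 0 0 -1;0 0 0 0 0 0 -1;0 0 0 0 0 0 -1;0 0 0 0 0 0 -1"

```text
clock: 11.75
tcp_pos: [0.5404, -0.1972, 0.2257]
eef_rot: [0.118, 0.698, -0.117, 0.697]
force: [-0.1, 0.2, 0.2]
width: 0.0851
```

```bash
python3 - <<'E'
from h import *
c=cam('wrist','w8.png');s=manip.observe(); print(s['tcp_pos'],s['joint_pos'],s['eef_rot'])
cv2.imwrite('pics/w8z.png',cv2.resize(c['color'][70:270,220:410,::-1],None,fx=3,fy=3,interpolation=2))
t=cam('top'); P=pts(t); A=P[160:250,350:440].reshape(-1,3)
E
```

```text
[ 0.54055115 -0.19701915  0.22592569] [ 0.34058569  0.35617696 -0.0462098   1.77294286  0.01756683  1.01375186
  1.52634804] [ 0.117447    0.69760831 -0.11652821  0.6971155 ]
```

View pics/w8z.png

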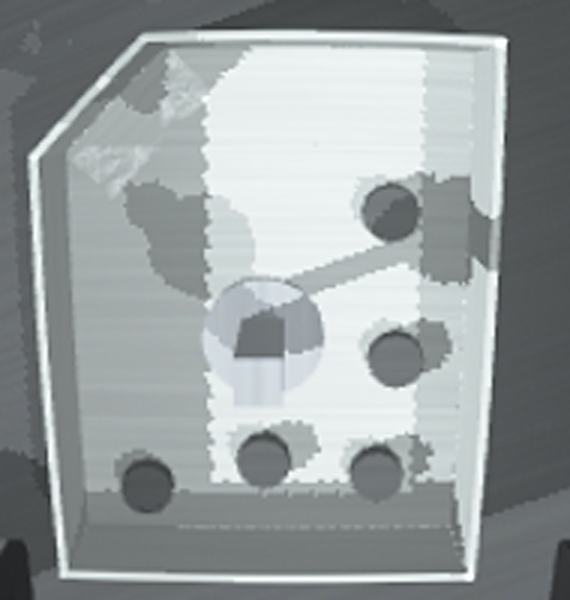

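The zoomed view shows the bare post, its top at about (259,382), which is pixel (306.5,197.3) in the full picture. The collar centre is at about (263,336).

```bash
python3 - <<'E'
from h import *
c=cam('wrist');s=manip.observe(); print(s['tcp_pos'])
f=lambda u,v,z:print(fplane(c,u/3+220,v/3+70,z).round(4))
f(259,382,.11); f(263,336,.062)
print('corners');[f(*p,.045) for p in [(65,575),(472,577),(504,38)]]
E
```

```text
[ 0.5406165  -0.19756877  0.22626886]
[ 0.5381 -0.2052  0.11  ]
[ 0.5376 -0.2052  0.062 ]
corners
[ 0.6063 -0.3123  0.045 ]
[ 0.6582 -0.1633  0.045 ]
[ 0.4705 -0.0974  0.045 ]
```

Call:
jog_arm --deltas "-0.0015 -0.004 -0.01 0 0 0 -1;-0.001 -0.0036 -0.025 0 0 0 -1;0 0 -0.03 0 0 0 -1;0 0 -0.025 0 0 0 -1;0 0 -0.01 0 0 0 -1;0 0 0 0 0 0 -1;0 0 0 0 0 0 -1;0 0 0 0 0 0 -1"

```text
clock: 12.57
tcp_pos: [0.5389, -0.2076, 0.1277]
eef_rot: [0.118, 0.696, -0.118, 0.698]
force: [0.6, -0.3, -0.1]
width: 0.0852
```

Call:
jog_arm --deltas "-0.001 0.0023 -0.01 0 0 0 -1;0 0 -0.015 0 0 0 -1;0 0 -0.012 0 0 0 -1;0 0 -0.007 0 0 0 -1;0 0 0 0 0 0 -1;0 0 0 0 0 0 -1"

```text
clock: 13.07
tcp_pos: [0.5365, -0.2049, 0.082]
eef_rot: [0.118, 0.697, -0.118, 0.697]
force: [0.4, 1.1, -0.0]
width: 0.0854
```

Call:
jog_arm --deltas "0 0 0 0 0 0 0;0 0 0 0 0 0 0.4;0 0 0 0 0 0 0.6;0 0 0 0 0 0 0.8;0 0 0 0 0 0 1;0 0 0 0 0 0 1;0 0 0 0 0 0 1;0 0 0 0 0 0 1" --newtons 40

```text
clock: 13.73
tcp_pos: [0.5368, -0.2052, 0.0826]
eef_rot: [0.118, 0.697, -0.118, 0.697]
force: [-0.2, -0.2, 2.2]
width: 0.0135
```

Call:
jog_arm --deltas "0 0 0 0 0 0 1;0 0 0 0 0 0 1;0 0 0 0 0 0 1;0 0 0 0 0 0 1" --newtons 110

```text
clock: 14.07
tcp_pos: [0.5369, -0.2052, 0.0827]
eef_rot: [0.118, 0.697, -0.118, 0.697]
force: [-1.3, -0.9, 5.3]
width: 0.0122
```

```bash
python3 - <<'E'
from h import *
c=cam('wrist','w9.png');s=manip.observe(); print(s['tcp_pos'],s['force'],s['moment'],s['width'])
E
```

```text
[ 0.53691667 -0.20527542  0.08269801] [-1.72758522 -0.66619724  5.13658412] [0.01412628 0.23932558 0.009379  ] 0.012818890133940759
```

View pics/w9.png

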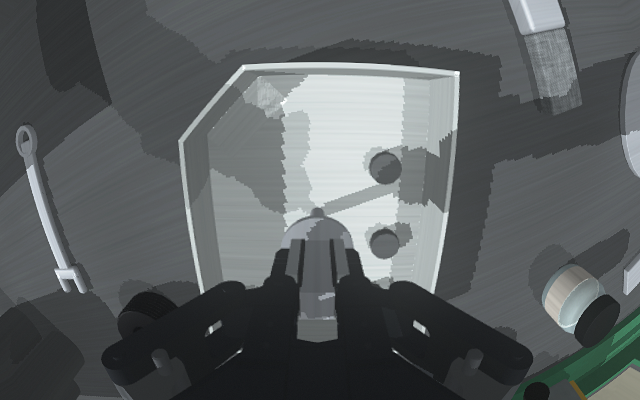

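Call:
jog_arm --deltas "0 0 0.004 0 0 0 1;0 0 0.008 0 0 0 1;0 0 0.015 0 0 0 1;0 0 0.022 0 0 0 1;0 0 0.028 0 0 0 1;0 0 0.03 0 0 0 1;0 0 0.03 0 0 0 1;0 0 0.03 0 0 0 1" --newtons 120

```text
clock: 14.78
tcp_pos: [0.5357, -0.2044, 0.2502]
eef_rot: [0.118, 0.698, -0.118, 0.696]
force: [0.8, -0.3, -4.6]
width: 0.0127
```

Call:
jog_arm --deltas "0 0 0.03 0 0 0 1;0 0 0.022 0 0 0 1;0 0 0.012 0 0 0 1;0 0 0.005 0 0 0 1;0 0 0 0 0 0 1;0 0 0 0 0 0 1"

```text
clock: 15.28
tcp_pos: [0.5358, -0.2046, 0.3166]
eef_rot: [0.118, 0.698, -0.118, 0.696]
force: [-0.5, -0.7, -4.2]
width: 0.0126
```

Call:
jog_arm --deltas "0 0 0 0.6 -1.9 0 1;0 0 0 0.9 -2.9 0 1;0 0 0 0.9 -2.9 0 1;0 0 0 0.9 -2.9 0 1;0 0 0 0.6 -1.9 0 1;0 0 0 0.6 -1.9 0 1;0 0 0 0 0 0 1;0 0 0 0 0 0 1"

```text
clock: 15.95
tcp_pos: [0.5351, -0.205, 0.3162]
eef_rot: [0.16, 0.61, -0.075, 0.772]
force: [-0.5, -0.0, -4.6]
width: 0.0125
```

```bash
python3 - <<'E'
from h import *
c=cam('wrist','w10.png');c=cam('scene');cv2.imwrite('pics/s10.png',cv2.resize(c['color'][70:230,220:400,::-1],None,fx=3.5,fy=3.5,interpolation=2));s=manip.observe(); print(s['tcp_pos'],s['force'],s['moment'],s['width'],s['joint_pos'])
E
```

```text
[ 0.53641135 -0.20454522  0.3172095 ] [-0.5890372  -0.16013023 -4.10558134] [-0.17018828  0.55734083  0.04221123] 0.012349635249161332 [ 0.46619939  0.15718404 -0.05056647  1.84127591 -0.20146323  0.95588813
  1.75341645]
```

View pics/w10.png

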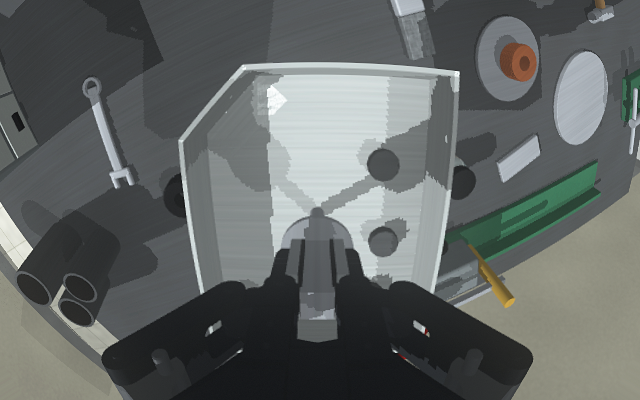

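View pics/s10.png

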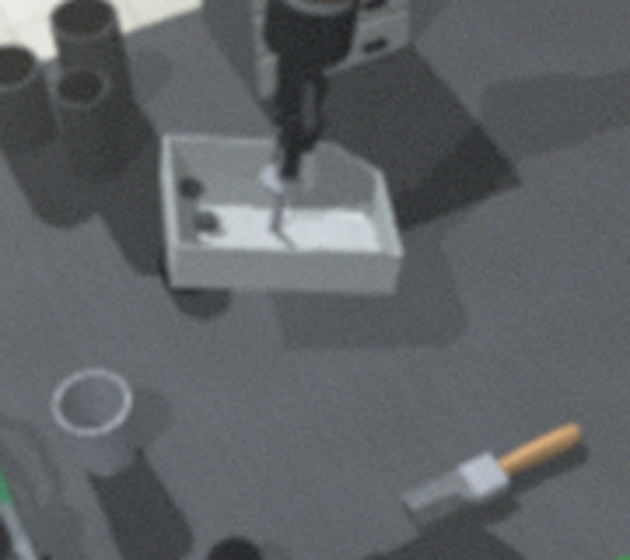

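No slip of the tote; the visible cut-offs (383,165) and (383,241) have not moved yet. I'll tilt further.

Call:
jog_arm --deltas "0 0 0 0.6 -1.9 0 1;0 0 0 0.9 -2.9 0 1;0 0 0 0.9 -2.9 0 1;0 0 0 0.9 -2.9 0 1;0 0 0 0.9 -2.9 0 1;0 0 0 0.9 -2.9 0 1;0 0 0 0 0 0 1;0 0 0 0 0 0 1"

```text
clock: 16.72
tcp_pos: [0.5361, -0.205, 0.3175]
eef_rot: [0.203, 0.496, -0.025, 0.844]
force: [0.8, 0.7, -3.6]
width: 0.0123
```

Call:
jog_arm --deltas "0 0 0 0 0 0 1;0 0 0 0 0 0 1;0 0 0 0 0 0 1;0 0 0 0 0 0 1;0 0 0 0 0 0 1;0 0 0 0 0 0 1"

```text
clock: 17.22
tcp_pos: [0.5368, -0.2048, 0.3184]
eef_rot: [0.202, 0.495, -0.024, 0.845]
force: [-0.1, 0.4, -3.5]
width: 0.0122
```

```bash
cat > look.py <<'E'
import sys
from h import *
from scipy.spatial.transform import Rotation as R
n=sys.argv[1]
c=cam('wrist','w%s.png'%n);c=cam('scene');cv2.imwrite('pics/s%s.png'%n,cv2.resize(c['color'][70:230,220:400,::-1],None,fx=3.5,fy=3.5,interpolation=2));s=manip.observe(); 
M=R.from_quat(s['eef_rot']).as_matrix(); up=-M[:,0]
print(s['clock'],s['tcp_pos'],s['force'].round(2),s['moment'].round(2),s['width'],s['joint_pos'].round(2),'tilt',np.degrees(np.arccos(up[2])),'az',np.degrees(np.arctan2(up[1],up[0])))
E
python3 look.py 11
```

```text
17.3167 [ 0.53671272 -0.20496134  0.31834042] [ 0.69 -0.4  -4.08] [-0.35  1.04  0.02] 0.012492114221879425 [ 0.61  0.08 -0.05  2.03 -0.63  0.75  2.2 ] tilt 32.2564714996843 az -162.68153492318908
```

View pics/w11.png

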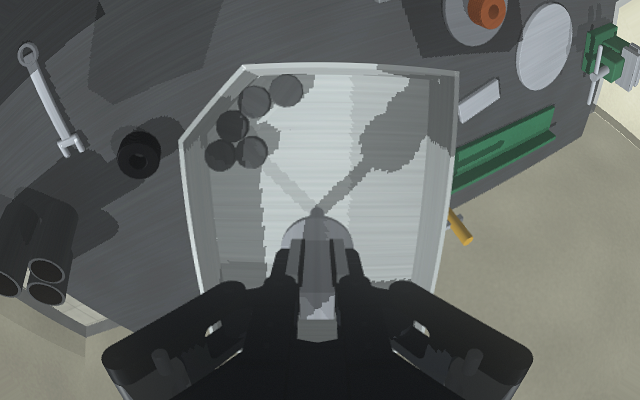

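View pics/s11.png

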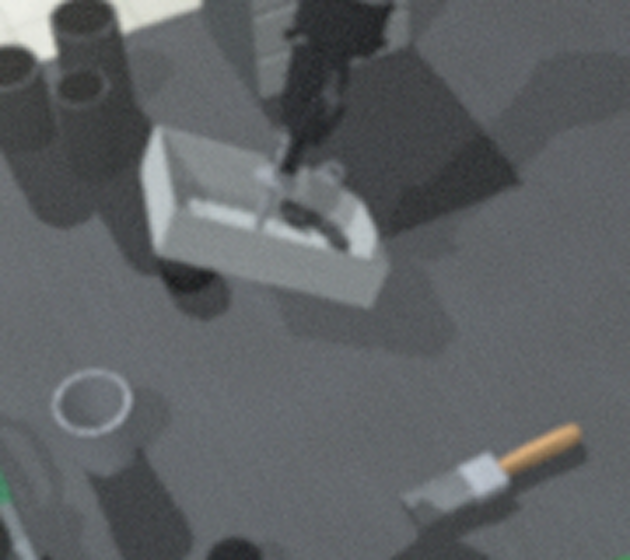

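All five cut-offs are in the clipped corner: (288,90), (255,101), (232,126), (220,154), (252,152). Next I'll check distances, motion and the other objects.

Call:
jog_arm --deltas "0 0 0 0 0 0 1;0 0 0 0 0 0 1;0 0 0 0 0 0 1;0 0 0 0 0 0 1;0 0 0 0 0 0 1;0 0 0 0 0 0 1"

```text
clock: 17.82
tcp_pos: [0.5366, -0.205, 0.3183]
eef_rot: [0.202, 0.495, -0.025, 0.845]
force: [-0.7, -0.0, -3.9]
width: 0.012
```

```bash
cp pics/w11.png pics/prev.png; python3 look.py 12; python3 - <<'E'
from h import *
from scipy.spatial.transform import Rotation as R
a=cv2.imread('pics/w11.png').astype(int);b=cv2.imread('pics/w12.png').astype(int)
print('diff',abs(a-b)[70:180,190:310].mean(),abs(a-b)[70:180,190:310].max())
c=cam('wrist');s=manip.observe();M=R.from_quat(s['eef_rot']).as_matrix()
ex,ey,ez=-M[:,2],-M[:,1],-M[:,0]   # tote axes
O=s['tcp_pos']-ez*.083
def hit(u,v,h):
    o,d=fray(c,u,v); t=((O+ez*h-o)@ez)/(d@ez); p=o+d*t-O; return np.array([p@ex,p@ey,p@ez])
print('clip rim ends',hit(244,67,.045),hit(181,142,.045))
C=np.array([.078,.058,.003])
for p in [(288,90),(255,101),(232,126),(220,154),(252,152)]:
    q=hit(*p,.013); q[2]=.008; print(p,q.round(4),np.linalg.norm(q-C).round(4))
print('corner z',(O+C[0]*ex+C[1]*ey+C[2]*ez))
t=cam('top','t12.png'); P=pts(t); hsv=cv2.cvtColor(t['color'],cv2.COLOR_RGB2HSV)
m=((hsv[...,0]<18)&(hsv[...,1]>110)&(hsv[...,2]>120)); m[:170]=0;m[230:]=0;m[:,:235]=0;m[:,300:]=0
print('coil',P[m].mean(0),np.percentile(P[m][:,2],[5,95]))
E
```

```text
17.9167 [ 0.53665392 -0.20500508  0.31830581] [-0.29  0.84 -4.44] [-0.39  1.01  0.06] 0.012590577851816836 [ 0.61  0.08 -0.05  2.03 -0.63  0.75  2.2 ] tilt 32.259477651149375 az -162.68466165203046
diff 1.3923484848484848 121
clip rim ends [0.09769239 0.03870996 0.045     ] [0.05780959 0.07807711 0.045     ]
(288, 90) [0.0853 0.0179 0.008 ] 0.0411
(255, 101) [0.0789 0.0393 0.008 ] 0.0194
(232, 126) [0.0631 0.0552 0.008 ] 0.0159
(220, 154) [0.0446 0.0647 0.008 ] 0.0344
(252, 152) [0.0454 0.0424 0.008 ] 0.0365
corner z [ 0.49899833 -0.21690941  0.19877965]
coil [0.56119301 0.18511185 0.04464653] [0.03506313 0.04429346]
```

View pics/t12.png

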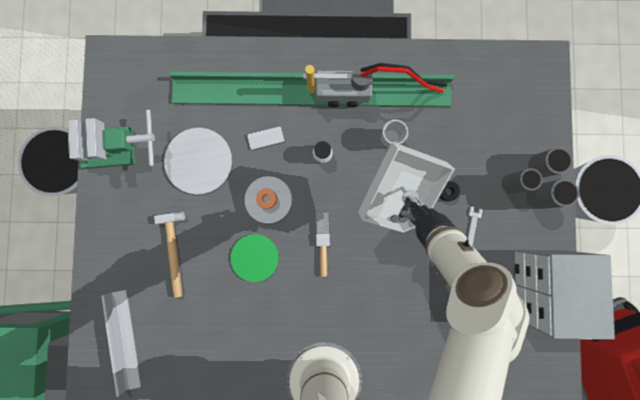

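View pics/w12.png

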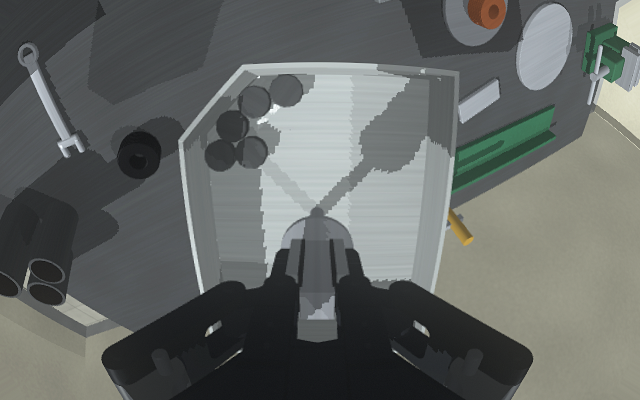

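The cut-offs sit at the same pixels as 0.6 s earlier, so they are at rest. Handing in.

```bash
python3 -c "
from bench import manip
print(manip.sign_off())"
```

```text
the job is handed in; nothing more can be done
None
```

I laid the coil flat on the smaller grey blank and let go of it. Then I took the tote by its post, lifted it, tilted it 32° (0.56 rad) towards the clipped corner, and handed it in held there at about 18 s. The hand-in gave no verdict.

Last checks before handing in:

- **Coil:** it lies flat, about 1 mm from the blank's centre by the top camera's depth points. The top-face depth reads about 40 mm, as expected for a 32 mm coil on the 8 mm blank. A few stray depth points raise the mean to 45 mm.
- **Cut-offs:** all five are in the clipped corner, 16 to 41 mm from the corner point (limit 85 mm). They sat at the same pixels in wrist pictures 0.6 s apart. The automatic comparison of those pictures showed a mean change of 1.4 but a few pixels changed by up to 121, which I took for edge or shadow noise.
- **Tote:** it hangs in the fingers gripped at 120 N with no visible slip. The clipped corner is about 0.2 m above the bench, and the wrist carries about 4 N, close to the tote's own weight, so it rests on nothing else.
- **Bystanders:** they look unmoved in the top picture; I compared them by eye only.
- **Finger opening:** it read about 1.5 mm under the nominal size on both parts (60.6 mm on the coil, 12.5 mm on the 14 mm post). Both grips held.

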